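# Seat the spare knob and hold it against its sprung collar

## Robot

A 6-joint arm with a two-finger parallel gripper is mounted at the origin on the work surface. World frame = base frame: x ahead of the robot, y to its left, z up, the work surface at z = 0. Lengths are in m, angles in rad, forces in N, time in s.
With the tool pointing down it reaches from about 0.35 to 0.975 m from the base axis. Payload 4.9 kg.
Tool frame: the origin (TCP) lies at the very end of the fingers, on their centre line; the grasp point (between the pads) lies 19 mm behind it; z points along the fingers, y is the line along which they close (so a half turn about z gives the same grasp; the last joint's range is limited). The gripper opens to 85 mm and grips with 20 to 120 N. Pads are 22 mm wide; open, the fingers measure 114 mm over their backs; the gripper's body (76 mm by 85 mm) begins 54 mm behind the grasp point. The pads swing forward as they close: fully open they stand 13 mm farther back than shut.
Start: joints at [1.147, 0.053, 1.613, -0, 1.476, -0.119], TCP at [0.188, 0.596, 0.231] pointing down, gripper open.
Joint ranges: [-3.01, 3.01], [-1.01, 2.22], [0.06, 2.58], [-1.02, 4.17], [0.09, 2.62], [-3.14, 3.14]. Speed limits (rad/s): [2.57, 2.57, 3.14, 3.14, 3.14, 3.14].

## Interface

Orientations are given as a rotation vector (axis times angle).
In Python, from station import get_obs, optics, ctrl gives the robot as it stands.
- The arm moves only by the shell command python3 -m pendant 'ROWS' [FORCE]. ROWS is JSON, a list of rows, each a list of 3 entries, a list of its own where there are three numbers: the shift along the tool's x, y, z in mm, then the turn, a rotation vector about the tool's x, y, z in rad, then the opening, from 0 (shut) to 1 (fully open). A call has 1 to 12 rows; each row shifts and turns the commanded pose from where the row before left it, along the tool's axes as they then stand; what a row does not reach is not made up. A row lasts 1/12 s, in which the tool goes at most 41.7 mm and 7.16 degrees, less where a joint would pass 70% of its speed; a pose out of reach is approached as far as the arm can. A call is refused whole if a number of a shift passes 41.7 or a number of a turn 0.125, either way. A call with a gripper value outside its range is refused whole. The fingers move at their own pace and stop on an object; FORCE is the grip in N (left out, the last holds). Time passes only in rows, so rows that do not move let the fingers close. It gives the time, the measured TCP pose, the force, the opening and the grip force at its end, in the units of the state.
- get_obs(): the state, without advancing time (a new reading comes with each control period).
- optics.get_image(name): name is "side" or "top"; returns the picture (480x640x3 uint8, red, green, blue); there is no depth.
- optics.camera_model(name): a dict with "fx", "fy", "cx", "cy" (pixels), "cam_to_world" (4x4, takes a point from camera to world coordinates). Camera axes: x right, y up, looking along -z (the intrinsics and any distortion apply to the point x, -y, -z); pixel columns grow to the right and rows downward; lengths in m; the calibration is good to about 2 mm. A picture is of the moment at which its call begins. camera_model takes no time and is no camera call.
- ctrl.finish_job(): hands the job in; it is judged then, once.
The state is a dict: "t": time; "q": joint angles; "dq": joint speeds; "effort": joint torques, N m; "tool_pos": TCP position; "tool_rot": TCP orientation; "contact_force": force on the tool from outside, world axes, zero at the start; "wrist_torque": the same for the moment, N m; "opening": finger opening in m; "grip_force": force on a finger pad.
Only numpy, scipy, OpenCV 4.12 (cv2) and the standard library are available. Lean on these libraries where they do the work, as an engineer would, in place of code of your own. Each camera call takes 0.05 s, during which the arm holds its last target. There are 200 camera calls.

## Task

Pick up the black knob, fit its square bore onto the square shaft at the pivot of the brush boom, and press it straight down against the sprung brass collar with a steady push of 10 N, give or take 4 N and never over 20 N, so that a colleague can tighten its grub screw. Hold that push steadily for three seconds and finish with the gripper still pressing the knob down: do not let go. Do not swing the boom away from where it is parked, and leave the record and the other things on the bench alone.

Things in the scene. Friction and masses are not known exactly. Their poses are not given: they have to be found in the camera images.
- knob: Loose upright black knob, 40 to 85 g. Grip block 44 mm long (its x), 26 mm wide (y), 30 mm high; round skirt 48 mm across, 8 mm high at its foot. Through bore along z, 14 mm square, 1.5 mm chamfers, sides parallel to the block's: four yaws a quarter turn apart fit. Origin: centre of underside. White dot on top near +x. Grip the 26 mm flats from above, fingertips 10 mm or more above its foot.
- shaft_tip (a point): Top centre of the upright steel shaft on the brush boom's pivot, 142 mm above the bench. 12 mm square, sides parallel to this point's x and y; top 5 mm tapered to 6 mm across. x points along the boom to the brush. The boom and its hub (48 mm across) turn with the shaft about its axis, stiffly (about 0.25 N m), and lie below 101 mm above the bench.
- collar: Brass sprung collar, 40 mm across with a 20 mm hole, round the shaft's foot. Origin: centre of its flat top, at rest 20 mm below the shaft's tip (122 mm above the bench). The knob's underside bears on it; it sinks straight down up to 18 mm, yielding from 3 N and 0.9 N more per mm, so 10 N is 7.8 mm down. Turns with the boom.
- brush (a point): Middle of the goat-hair brush's wooden back (110 x 22 mm) under the boom, 205 mm out from the pivot, hair parked about 14 mm above the record. To be left where it is (within 40 mm).
- record: Clear acrylic record, 300 mm across, 3 mm thick, paper centre, lying on the dark platter of the grey cleaning machine beneath the brush. Origin: centre of its underside. Leave alone.
- dust_cap: Tin dust cap, 60 mm across, 24 mm high, loose on the bench. Origin: centre of the underside. Leave alone.
- cork_pad: Round cork platter pad, 84 mm across, 6 mm thick, loose on the bench. Origin: centre of the underside. Leave alone.
- driver: Red-handled screwdriver lying on the bench. Leave alone.
- parts_tray: Dark open steel tray, 100 x 120 x 30 mm, on the bench. Origin: centre of the underside. Leave alone.
Not all that is in view belongs to the job. There is more than one size of the knob; the job needs the smallest.

How it is judged:
On the way, in this order (a step that is already met when the one before it is completed fails the run):
1. the knob is lifted clear of the bench (height (world z) of knob above 0.03 m), for 0.1 s.
2. the knob, on the shaft, is pressed against the collar with 6 to 14 N for three seconds without a break (contact force between knob and collar between 6 and 14 N and horizontal distance between knob and shaft_tip below 0.004 m and z of knob in the frame of shaft_tip below -0.021 m), for 3 s.
At the end, for the whole second after the job is handed in: The knob sits square and upright on the shaft (within 4 mm of its axis, underside 21 mm or more below the tip), the gripper on it, pressing it still against the collar with 6 to 14 N through the last second; brush within 40 mm and other things within 25 mm of their starts (all of step 2 and angle between the z axis of knob and the z axis of shaft_tip, either way round below 0.12 rad and contact force between the fingers and knob above 2 N and linear speed of knob below 0.02 m/s and distance of brush from where it was at the start of the episode below 0.04 m and distance of each of record, dust_cap, cork_pad, driver, parts_tray from where it was at the start of the episode below 0.025 m); the arm keeps its last pose, push and grip.
It fails at once if the knob presses the collar with over 20 N (contact force between knob and collar above 20 N).
It fails at once if the boom is swung so that the brush moves over 40 mm (distance of brush from where it was at the start of the episode above 0.04 m).
It fails at once if another thing on the bench is shifted by over 25 mm (distance of any of record, dust_cap, cork_pad, driver, parts_tray from where it was at the start of the episode above 0.025 m).
It also fails if it takes over 51 s, if anything falls off the work surface, if the arm or the gripper's body presses on something with over 40 N, if the wrist force passes 120 N, or if a joint passes its speed limit or range.

## Working session

There is one attempt and no reset: what is moved stays moved. The work goes in short steps, Python scripts to look and compute and a shell command to move; the robot and the scene stay as the last step left them, time stands still between calls to the robot, and variables do not carry over. Pictures are saved under pics/ and viewed, at most 10 in all, crops included, and the job is handed in when it is done.

```bash
ls; mkdir -p pics; python3 - <<'E'
from station import get_obs, optics, ctrl
import cv2,json
print(get_obs())
for n in("side","top"):
    im=optics.get_image(n); cv2.imwrite(f"pics/{n}0.png",im[:,:,::-1]); m=optics.camera_model(n); print(n,m)
E
```

```text
pics
{'t': 0.0, 'q': array([ 1.14703542e+00,  5.34065899e-02,  1.61430415e+00, -4.22684053e-06,
        1.47597969e+00, -1.18970694e-01]), 'dq': array([ 6.43679016e-04,  4.85603558e-04, -7.10874123e-05,  1.09415499e-03,
       -1.96664418e-03,  2.86795570e-04]), 'effort': array([ 1.49313892e-04, -3.93689811e+01, -3.70175135e+01, -2.05205361e-04,
        7.26556158e-03, -1.28356137e-05]), 'tool_pos': array([0.18728371, 0.59562765, 0.23002611]), 'tool_rot': array([-0.47682673, -3.10462933,  0.00317581]), 'contact_force': array([ 0.34460149,  0.07153158, -0.50299823]), 'wrist_torque': array([-0.04499643,  0.00325694, -0.01158092]), 'grip_force': 0.0, 'opening': 0.08524389532415409}
side {'fx': 441.5111049800434, 'fy': 441.5111049800434, 'cx': 316.72649518536355, 'cy': 242.01411082761135, 'cam_to_world': array([[ 0.99750023,  0.0370622 , -0.06016378,  0.52926295],
       [-0.06901176,  0.69394739, -0.71671082, -0.56110191],
       [ 0.01518761,  0.71907122,  0.69477041,  0.66483319],
       [ 0.        ,  0.        ,  0.        ,  1.        ]])}
top {'fx': 551.5398378865369, 'fy': 551.5398378865369, 'cx': 316.32732640736873, 'cy': 230.42159556560307, 'cam_to_world': array([[-0.01798481,  0.98479699, -0.17277565,  0.40661786],
       [-0.99981859, -0.01662997,  0.00928604,  0.01567528],
       [ 0.00627161,  0.17291132,  0.98491743,  1.05851359],
       [ 0.        ,  0.        ,  0.        ,  1.        ]])}
```

View pics/top0.png

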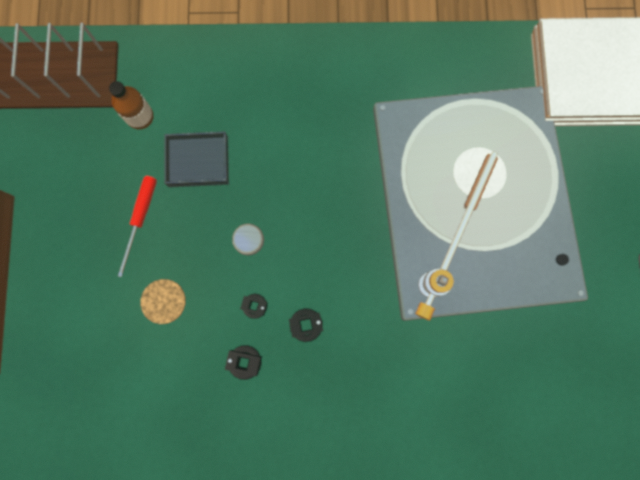

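View pics/side0.png

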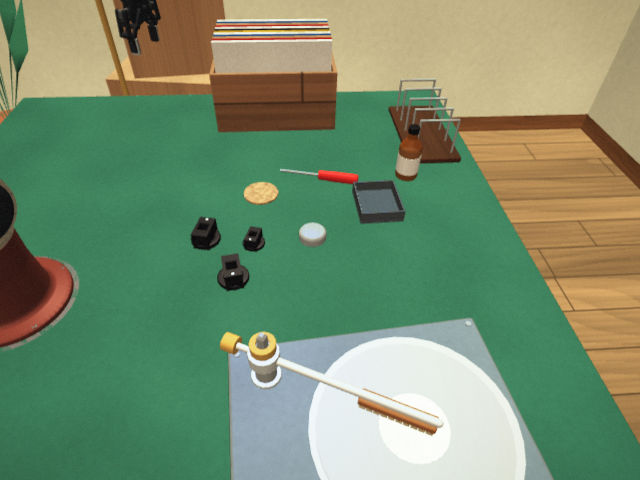

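The top view shows three black knobs, at (255,306), (306,325) and (243,362). At about 525 px/m a 48 mm skirt spans about 25 px. Only the one at (255,306) is that size, since the others are about 34 px across. The shaft is near (442,281) in the top view and (263,337) in the side view. I'll confirm both with crops.

```bash
python3 - <<'E'
import cv2,numpy as np
t=cv2.imread("pics/top0.png"); s=cv2.imread("pics/side0.png")
def c(im,x,y,w,h,k): return cv2.resize(im[y:y+h,x:x+w],None,fx=k,fy=k,interpolation=cv2.INTER_CUBIC)
# 50x40 crops x8 -> 400x300
f=8
g=np.vstack([np.hstack([c(t,230,287,50,37,8),c(t,417,262,50,37,8)]),np.hstack([c(s,230,220,50,37,8),c(s,238,322,50,37,8)])])
print(g.shape);cv2.imwrite("pics/crop1.png",g)
E
```

```text
(592, 800, 3)
```

View pics/crop1.png

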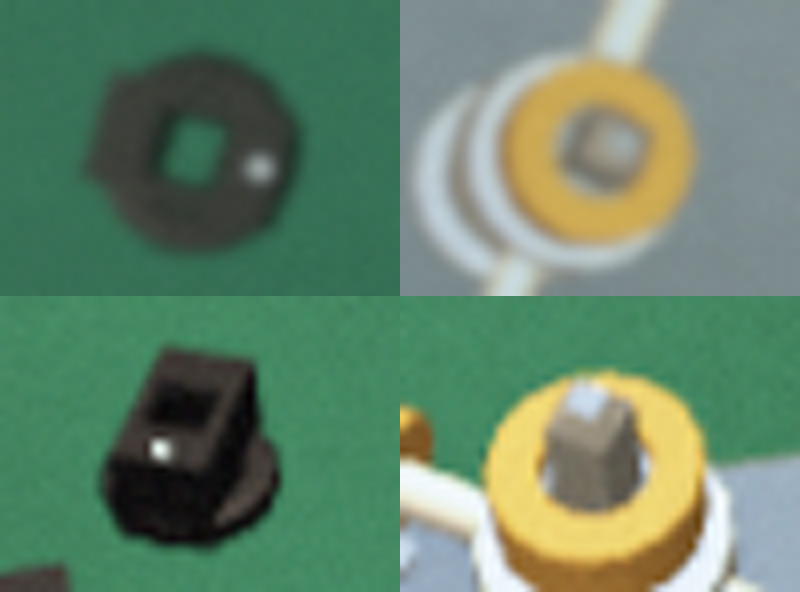

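The crop confirms the small knob. Its top is centred near (254,306) in the top view and (253,234) in the side view, with the dot at (262,308). The shaft tip is at (444,280) in top and (262,335) in side. Next I triangulate these points.

```bash
cat > h.py <<'E'
import numpy as np
from station import optics
def ray(n,u,v):
    m=optics.camera_model(n); T=m["cam_to_world"]
    d=T[:3,:3]@np.array([(u-m["cx"])/m["fx"],-(v-m["cy"])/m["fy"],-1]); return T[:3,3],d
def atz(n,uv,z):
    o,d=ray(n,*uv); return o+d*(z-o[2])/d[2]
def tri(a,b):
    o1,d1=ray("top",*a); o2,d2=ray("side",*b)
    k=np.linalg.lstsq(np.c_[d1,-d2],o2-o1,rcond=None)[0]; p,q=o1+k[0]*d1,o2+k[1]*d2
    return (p+q)/2,np.linalg.norm(p-q)
def proj(n,P):
    m=optics.camera_model(n); T=m["cam_to_world"]; c=T[:3,:3].T@(np.array(P)-T[:3,3])
    return np.array([m["cx"]+m["fx"]*c[0]/-c[2], m["cy"]-m["fy"]*c[1]/-c[2]])
E
python3 - <<'E'
from h import *
np.set_printoptions(precision=4,suppress=True)
def cr(x0,y0,X,Y): return (x0+(X+.5)/8-.5,y0+(Y+.5)/8-.5)
kt=cr(230,287,193,152); ks=cr(230,220,185,408-296)
print("knob tri",tri(kt,ks),atz("top",kt,.03),atz("side",ks,.03), "skirt",atz("top",cr(230,287,200,152),.008))
a,b=[atz("top",cr(230,287,*p),.03) for p in((118,75),(88,178))]; print("short yaw",np.degrees(np.arctan2(*(b-a)[1::-1])),np.linalg.norm(a-b))
d=atz("top",cr(230,287,260,168),.03); 
print("dot",d,"yaw dot",np.degrees(np.arctan2(*(d-atz("top",kt,.03))[1::-1])))
c=[atz("side",cr(230,220,X,Y-296),.03) for X,Y in((167,348),(258,360),(213,466),(108,457))]
print([ (np.linalg.norm(c[i-1]-c[i]),np.degrees(np.arctan2(*(c[i]-c[i-1])[1::-1]))) for i in range(4)])
st=cr(417,262,217,143); ss=cr(238,322,190,104)
print("shaft",tri(st,ss),atz("top",st,.142),atz("side",ss,.142))
print("collar",atz("top",cr(417,262,197,150),.122),atz("side",cr(238,322,196,470-296),.122))
A=tri((492,156),(438,422)); B=tri((426,311),(231,343)); print("boom",A,B,np.degrees(np.arctan2(*(A[0]-B[0])[1::-1])))
for z in(.085,.095):
  p,q=atz("top",(492,156),z),atz("top",(426,311),z); print(np.degrees(np.arctan2(*(p-q)[1::-1])))
E
```

```text
knob tri (array([0.4498, 0.1244, 0.0316]), np.float64(0.003660454960362)) [0.448  0.1242 0.03  ] [0.4514 0.1265 0.03  ] skirt [0.4489 0.1249 0.008 ]
short yaw 163.85777483363432 0.024482692095606082
dot [0.4441 0.1088 0.03  ] yaw dot -104.28871151202057
[(np.float64(0.04374202891353262), np.float64(71.88966274388073)), (np.float64(0.025117539702072193), np.float64(-13.982761422253775)), (np.float64(0.04174102284230739), np.float64(-104.95775160242943)), (np.float64(0.027620703456962187), np.float64(169.94835145611248))]
shaft (array([ 0.4827, -0.2032,  0.1414]), np.float64(0.0032594212400165324)) [ 0.481  -0.2033  0.142 ] [ 0.4843 -0.2033  0.142 ]
collar [ 0.4812 -0.2038  0.122 ] [ 0.484  -0.2045  0.122 ]
boom (array([ 0.713 , -0.3183,  0.0883]), np.float64(0.0060761219770553805)) (array([ 0.4328, -0.1811,  0.0909]), np.float64(0.003924047209056873)) -26.08242234281429
-25.9726058938338
-25.97260589383379
```

```bash
cat >> h.py <<'E'
from station import get_obs
from scipy.spatial.transform import Rotation as R
def go(pos,yaw):
    """shift (tool axes, mm) after the turn, and turn (rotvec, tool) to put TCP at pos, pointing down, tool y at yaw (mod 180)"""
    o=get_obs(); R0=R.from_rotvec(o["tool_rot"]); best=None
    for y in (yaw,yaw+180):
        a=np.radians(y); Y=np.array([np.cos(a),np.sin(a),0]); Z=np.array([0,0,-1.]); X=np.cross(Y,Z)
        R1=R.from_matrix(np.c_[X,Y,Z]); t=(R0.inv()*R1).as_rotvec()
        if best is None or np.linalg.norm(t)<np.linalg.norm(best[0]): best=(t,R1)
    d=np.array(pos)-o["tool_pos"]
    np.set_printoptions(precision=4,suppress=True)
    print("t",o["t"],"pos",o["tool_pos"],"q",o["q"],"F",o["contact_force"],"open",o["opening"],"grip",o["grip_force"])
    print("turn",best[0],"shift after turn",best[1].inv().apply(d)*1e3,"shift before",R0.inv().apply(d)*1e3)
E
python3 -c "
from h import *
go([.4497,.125,.10],-15.5)"
```

```text
t 0.1 pos [0.1873 0.5957 0.2302] q [ 1.147   0.0533  1.6142 -0.      1.4759 -0.119 ] F [-0.1055  0.031  -0.4817] open 0.08578518751104153 grip 0.0
turn [-0.0016  0.0012  1.5365] shift after turn [-383.4566  378.6021  130.1785] shift before [-391.5433 -370.0286  130.758 ]
```

```bash
python3 -m pendant '[[[-29,-27,4],[0,0,0],1],[[-29,-27,4],[0,0,0],1],[[-29,-27,4],[0,0,0],1],[[-29,-27,4],[0,0,0],1],[[-29,-27,4],[0,0,0],1],[[-29,-27,4],[0,0,0],1],[[-29,-27,4],[0,0,0],1],[[-29,-27,4],[0,0,0],1],[[-29,-27,4],[0,0,0],1],[[-29,-27,4],[0,0,0],1],[[-29,-27,4],[0,0,0],1],[[-29,-27,4],[0,0,0],1]]' 60
python3 -m pendant '[[[0,0,0],[0,0,0.12],0.8],[[0,0,0],[0,0,0.12],0.8],[[0,0,0],[0,0,0.12],0.8],[[0,0,0],[0,0,0.12],0.8],[[0,0,0],[0,0,0.12],0.8],[[0,0,0],[0,0,0.12],0.8],[[0,0,0],[0,0,0.12],0.8],[[0,0,0],[0,0,0.12],0.8],[[0,0,0],[0,0,0.12],0.8],[[0,0,0],[0,0,0.12],0.8],[[0,0,0],[0,0,0.12],0.8],[[0,0,0],[0,0,0.12],0.8]]'
python3 -c "
from h import *
go([.4497,.125,.09],-15.5)"
```

```text
t: 1.1
tool_pos: [0.4225, 0.1808, 0.1829]
tool_rot: [0.477, 3.105, 0.0]
contact_force: [0.0, 1.2, -0.2]
opening: 0.0855
grip_force: 0.0
t: 2.1
tool_pos: [0.4219, 0.1826, 0.1827]
tool_rot: [-2.412, -2.013, 0.001]
contact_force: [-0.4, 0.7, 0.3]
opening: 0.0684
grip_force: 0.0
t 2.1 pos [0.4219 0.1826 0.1827] q [ 0.2463 -0.3263  2.0367 -0.      1.4321  0.4262] F [-0.3719  0.6599  0.2887] open 0.06838643917014553 grip 0.0
turn [-0.0009  0.0005  0.0906] shift after turn [-48.0668  42.1818  92.7433] shift before [-51.6496  37.7413  92.7305]
```

```bash
python3 -m pendant '[[[0,0,10],[0,0,0.09],0.8],[[-16,14,20],[0,0,0],0.8],[[-16,14,20],[0,0,0],0.8],[[-16,14,20],[0,0,0],0.8],[[0,0,18],[0,0,0],0.8],[[0,0,0],[0,0,0],0.8],[[0,0,0],[0,0,0],0.8]]'
python3 - <<'E'
from h import *
import cv2
go([.4497,.125,.013],-15.5)
t=optics.get_image("top");s=optics.get_image("side")
def c(im,x,y,w,h,k): return cv2.resize(im[y:y+h,x:x+w,::-1],None,fx=k,fy=k,interpolation=cv2.INTER_CUBIC)
g=np.hstack([c(t,205,250,100,120,4),c(s,205,150,100,120,4)]);cv2.imwrite("pics/near.png",g)
E
```

```text
t: 2.68
tool_pos: [0.4491, 0.1252, 0.0941]
tool_rot: [-2.493, -1.908, 0.005]
contact_force: [-0.3, 0.3, 0.4]
opening: 0.0686
grip_force: 0.0
t 2.6833 pos [0.4491 0.1252 0.0941] q [ 0.1119 -0.2083  2.0971  0.0002  1.2562  0.3763] F [-0.339   0.329   0.3629] open 0.06858963364331416 grip 0.0
turn [-0.0033  0.0012  0.0061] shift after turn [ 0.0159  0.6446 81.0625] shift before [ 0.1044  0.9105 81.0599]
```

View pics/near.png

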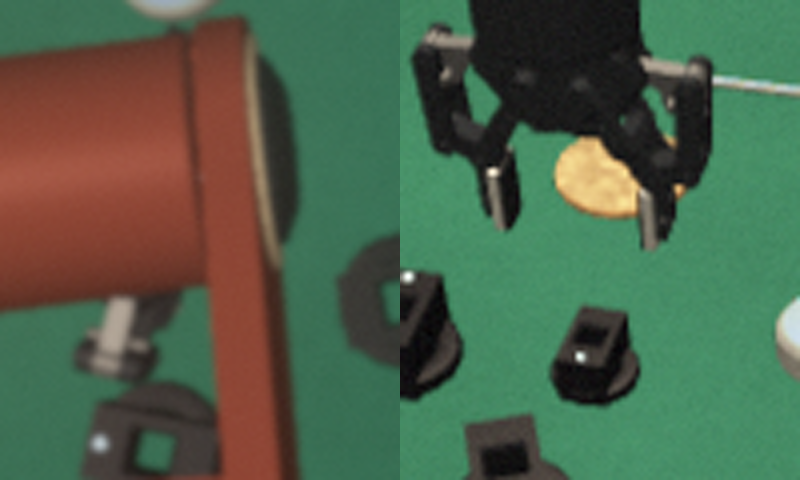

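The side crop shows the fingers straddling the knob. The tips are at about (231,206) and (267.5,212) in full-image pixels, so the midpoint is (249.5,209). I check this against the projected TCP to get the camera's bias relative to the robot.

```bash
python3 - <<'E'
from h import *
o=get_obs();M=R.from_rotvec(o["tool_rot"]).as_matrix();p=o["tool_pos"]
for b in(0,.008,.012):
    print(b,proj("side",p-b*M[:,2]),[proj("side",p-b*M[:,2]+s*M[:,1]*.034) for s in(1,-1)])
print(proj("side",[.4497,.125,.03]),proj("side",[.4514,.1265,.03]))
E
```

```text
0 [249.52823123 209.49750939] [array([265.96242661, 211.79669935]), array([233.25711787, 207.22113505])]
0.008 [249.15786623 206.39625219] [array([265.69491998, 208.69445299]), array([232.7859505, 204.1210011])]
0.012 [248.97091691 204.8308291 ] [array([265.55988407, 207.12845571]), array([232.54813038, 202.55621905])]
[251.85441877 234.07864613] [252.69317597 233.56416265]
```

```bash
python3 -m pendant '[[[0,2,20],[0,0,0],0.8],[[0,0,20],[0,0,0],0.8],[[0,0,20],[0,0,0],0.8],[[0,0,12],[0,0,0],0.8],[[0,0,8],[0,0,0],0.8],[[0,0,0],[0,0,0],0.8],[[0,0,0],[0,0,0],0.8]]'
python3 -c "
from h import *
go([.451,.126,.013],-15.5)"
```

```text
t: 3.37
tool_pos: [0.4529, 0.1253, 0.0163]
tool_rot: [2.493, 1.91, 0.002]
contact_force: [-0.1, -0.6, 0.9]
opening: 0.0683
grip_force: 0.0
t 3.3667 pos [0.4529 0.1253 0.0163] q [ 0.1112 -0.0763  2.1288  0.      1.0877  0.3746] F [-0.0697 -0.6187  0.8687] open 0.06832158411165509 grip 0.0
turn [ 0.0013 -0.0005  0.0072] shift after turn [ 0.2035 -2.0489  3.2954] shift before [ 0.2164 -2.0515  3.293 ]
```

```bash
python3 -m pendant '[[[0,-1.5,2],[0,0,0.007],0.6],[[0,0,0],[0,0,0],0.3],[[0,0,0],[0,0,0],0.2],[[0,0,0],[0,0,0],0],[[0,0,0],[0,0,0],0],[[0,0,0],[0,0,0],0],[[0,0,0],[0,0,0],0],[[0,0,0],[0,0,0],0],[[0,0,0],[0,0,0],0]]' 60
python3 - <<'E'
from h import *
import cv2
go([.451,.126,.013],-15.5)
s=optics.get_image("side")[200:280,200:300,::-1]
cv2.imwrite("pics/grip.png",cv2.resize(s,None,fx=6,fy=6,interpolation=cv2.INTER_CUBIC))
E
```

```text
t: 4.12
tool_pos: [0.4517, 0.1254, 0.0143]
tool_rot: [2.501, 1.9, 0.002]
contact_force: [-1.0, -0.1, 5.4]
opening: 0.0244
grip_force: 61.4
t 4.1167 pos [0.4517 0.1254 0.0143] q [ 0.1117 -0.0758  2.1323  0.0001  1.0834  0.3827] F [-1.0021 -0.0851  5.3504] open 0.024431985804089555 grip 61.35866358876228
turn [ 0.0015 -0.0007 -0.0005] shift after turn [ 0.4231 -0.8448  1.3125] shift before [ 0.4218 -0.847   1.3116]
```

View pics/grip.png

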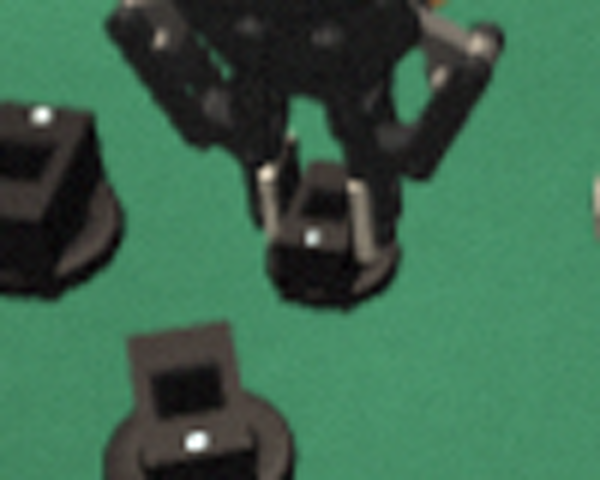

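The fingers hold the small knob by its flats, with the dot at about (252,239). Now I lift it and carry it to the shaft.

```bash
python3 -m pendant '[[[0,0,-5],[0,0,0],0],[[0,0,-15],[0,0,0],0],[[0,0,-25],[0,0,0],0],[[0,0,-30],[0,0,0],0],[[0,0,-30],[0,0,0],0],[[0,0,-30],[0,0,0],0],[[0,0,-30],[0,0,0],0],[[0,0,-20],[0,0,0.06],0],[[0,0,-5],[0,0,0.06],0],[[0,0,0],[0,0,0.063],0],[[0,0,0],[0,0,0],0]]'
python3 -c "
from h import *
go([.4827,-.2035,.19],-26)"
```

```text
t: 5.08
tool_pos: [0.4507, 0.1252, 0.2037]
tool_rot: [2.665, 1.663, 0.001]
contact_force: [0.7, -0.3, -0.8]
opening: 0.0246
grip_force: 60.5
t 5.0833 pos [0.4507 0.1252 0.2037] q [ 0.1117 -0.3216  1.9977 -0.      1.4648  0.5667] F [ 0.6729 -0.2694 -0.7794] open 0.02457626317661163 grip 60.53340598940849
turn [ 0.0005 -0.0003 -0.0012] shift after turn [-281.4366  172.854    13.7383] shift before [-281.2339  173.1825   13.7515]
```

```bash
python3 -m pendant '[[[-20,12.3,0],[0,0,0],0],[[-26,16,0],[0,0,0],0],[[-26,16,0],[0,0,0],0],[[-26,16,0],[0,0,0],0],[[-26,16,0],[0,0,0],0],[[-26,16,0],[0,0,0],0],[[-26,16,0],[0,0,0],0],[[-26,16,0],[0,0,0],0],[[-26,16,0],[0,0,0],0],[[-26,16,0],[0,0,0],0],[[-18,11,0],[0,0,0],0],[[-10,6,0],[0,0,0],0]]'
python3 -m pendant '[[[0,0,8],[0,0,0],0],[[0,0,0],[0,0,0],0],[[0,0,0],[0,0,0],0],[[0,0,0],[0,0,0],0]]'
python3 - <<'E'
from h import *
import cv2
go([.4827,-.2035,.185],-26)
t=optics.get_image("top");s=optics.get_image("side")
cv2.imwrite("pics/s2.png",s[:,:,::-1]);cv2.imwrite("pics/t2.png",t[:,:,::-1])
s=s[270:370,210:335,::-1]
cv2.imwrite("pics/over.png",cv2.resize(s,None,fx=6,fy=6,interpolation=cv2.INTER_CUBIC))
E
```

```text
t: 6.08
tool_pos: [0.4821, -0.2062, 0.2021]
tool_rot: [-2.664, -1.663, 0.002]
contact_force: [0.2, 0.2, -1.6]
opening: 0.0245
grip_force: 60.5
t: 6.42
tool_pos: [0.4826, -0.2027, 0.1947]
tool_rot: [-2.662, -1.666, 0.0]
contact_force: [-0.2, 0.2, -0.5]
opening: 0.0247
grip_force: 60.5
t 6.4167 pos [ 0.4826 -0.2027  0.1947] q [-0.5401 -0.1666  1.8849  0.0003  1.4245 -0.088 ] F [-0.2196  0.2085 -0.4512] open 0.024693001597835863 grip 60.53704038262367
turn [-0.0012 -0.0004  0.0016] shift after turn [-0.6472  0.4107  9.7112] shift before [-0.6523  0.4212  9.7105]
```

View pics/over.png

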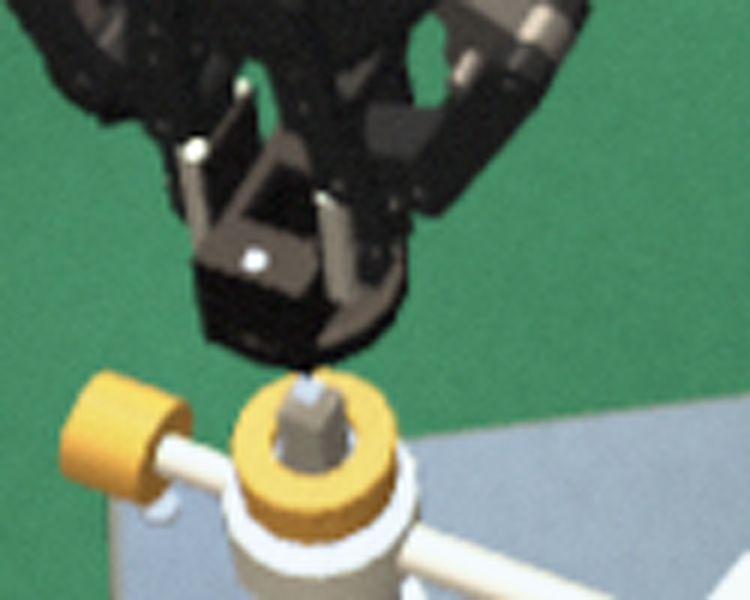

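```bash
python3 - <<'E'
from h import *
np.set_printoptions(precision=1,suppress=True)
o=get_obs();p=o["tool_pos"];M=R.from_rotvec(o["tool_rot"]).as_matrix()
a=np.radians(-116);bx=np.array([np.cos(a),np.sin(a),0]);by=np.array([-bx[1],bx[0],0])
print("toolx",M[:,0],"bx",bx)
def cr(q): return (q-[210,270]+.5)*6-.5
for off in(0,.003,-.003):
    k=p-[0,0,.0143]+off*bx
    top=k+[0,0,.03]
    th=np.linspace(0,6.283,200)
    sk=np.array([cr(proj("side",k+[.024*np.cos(t),.024*np.sin(t),z])) for t in th for z in(0,.008)])
    print(off,[cr(proj("side",top+.022*bx+s*.013*by)) for s in(1,-1)],"bore far/near corners",[cr(proj("side",top+x*.007*bx+y*.007*by)) for x,y in((1,1),(1,-1),(-1,-1),(-1,1))],"skirt right",sk[:,0].max(),"bottom",sk[:,1].max())
print("tip pred avg",cr(proj("side",[.4827,-.2035,.142])),"side",cr(proj("side",[.4843,-.2033,.142])))
E
```

```text
toolx [0.4 0.9 0. ] bx [-0.4 -0.9  0. ]
0 [array([287. , 301.9]), array([176.8, 262.8])] bore far/near corners [array([294.6, 239.4]), array([236.2, 219. ]), array([267. , 171.5]), array([324.7, 191.3])] skirt right 399.51252075107584 bottom 379.69375542448506
0.003 [array([280.2, 312.9]), array([169.8, 273.5])] bore far/near corners [array([288.1, 249.9]), array([229.4, 229.4]), array([260.5, 181.6]), array([318.3, 201.4])] skirt right 393.6217073679546 bottom 390.5280448998103
-0.003 [array([293.7, 291. ]), array([183.8, 252.2])] bore far/near corners [array([301.2, 228.9]), array([242.9, 208.7]), array([273.5, 161.6]), array([331. , 181.1])] skirt right 405.3633915727356 bottom 368.93531828956566
tip pred avg [303.3 390.9] side [310.2 389.9]
```

The side view shows the knob held above the shaft. The dot is at crop (255,260) and the shaft tip at (308,388), and they look roughly lined up. The skirt edge doesn't quite match its predicted place, so I check it with a brightened overlay.

```bash
python3 - <<'E'
from h import *
import cv2
s=cv2.imread("pics/s2.png");t=cv2.imread("pics/t2.png")
o=get_obs();p=o["tool_pos"]
a=np.radians(-116);bx=np.array([np.cos(a),np.sin(a),0]);by=np.array([-bx[1],bx[0],0])
x0,y0,w,h,f=236,285,50,50,8
c=cv2.resize(s[y0:y0+h,x0:x0+w],None,fx=f,fy=f,interpolation=cv2.INTER_CUBIC)
c=(255*(c/255.)**.5).astype(np.uint8); d=c.copy()
def cr(q): return ((q-[x0,y0]+.5)*f-.5).astype(int)
k=p-[0,0,.0143]
def poly(P,col): cv2.polylines(d,[np.array([cr(proj("side",q)) for q in P])],True,col,1)
sq=[(1,1),(1,-1),(-1,-1),(-1,1)]
for r,z,col in((.024,0,(0,0,255)),(.024,.008,(0,255,255))): poly([k+[r*np.cos(u),r*np.sin(u),z] for u in np.linspace(0,6.28,60)],col)
for z in(.03,): 
    poly([k+.022*i*bx+.013*j*by+[0,0,z] for i,j in sq],(0,255,0)); poly([k+.007*i*bx+.007*j*by+[0,0,z] for i,j in sq],(255,255,0))
cv2.imwrite("pics/ov.png",np.hstack([c,d]))
E
```

```text
(no output)
```

View pics/ov.png

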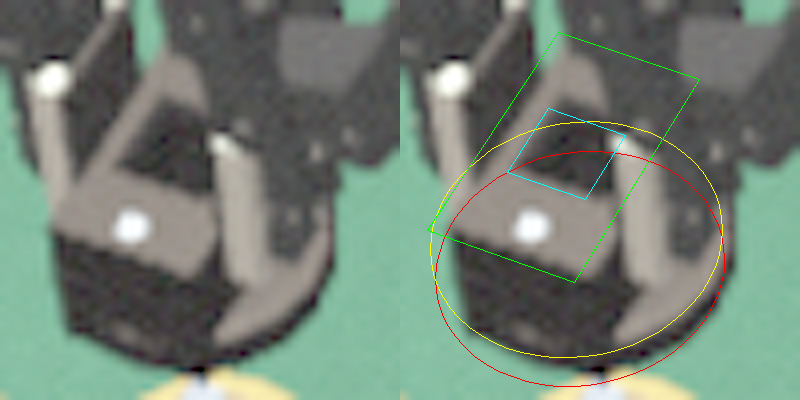

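The overlay shows the knob about 2.5 mm towards +x and up to 2.7 mm towards +y of the tool centre. Allowing for the camera's bias on the shaft, I'll shift about 2 mm in -y. That is well inside the 5.5 mm capture of the taper and chamfer. Then I'll lower carefully.

```bash
python3 -m pendant '[[[-2,0.4,0],[0,0,0],0],[[0,0,10],[0,0,0],0],[[0,0,10],[0,0,0],0],[[0,0,8],[0,0,0],0],[[0,0,3],[0,0,0],0],[[0,0,0],[0,0,0],0],[[0,0,0],[0,0,0],0]]'
python3 - <<'E'
from h import *
import cv2
go([.4823,-.2045,.155],-26)
o=get_obs();print(o["wrist_torque"])
s=optics.get_image("side")[300:360,225:305,::-1]
cv2.imwrite("pics/low.png",cv2.resize((255*(s/255.)**.6).astype(np.uint8),None,fx=8,fy=8,interpolation=cv2.INTER_CUBIC))
E
```

```text
t: 7.1
tool_pos: [0.4821, -0.206, 0.1637]
tool_rot: [-2.664, -1.664, 0.001]
contact_force: [-0.0, -0.1, 0.5]
opening: 0.0247
grip_force: 60.5
t 7.1 pos [ 0.4821 -0.206   0.1637] q [-0.5459 -0.1379  1.9125  0.      1.3681 -0.0918] F [-0.0135 -0.1068  0.4625] open 0.024679689851845033 grip 60.53677439689636
turn [-0.001  -0.0001 -0.0003] shift after turn [ 1.4668 -0.5058  8.7191] shift before [ 1.4656 -0.4974  8.7198]
[ 0.0553 -0.0087  0.0154]
```

View pics/low.png

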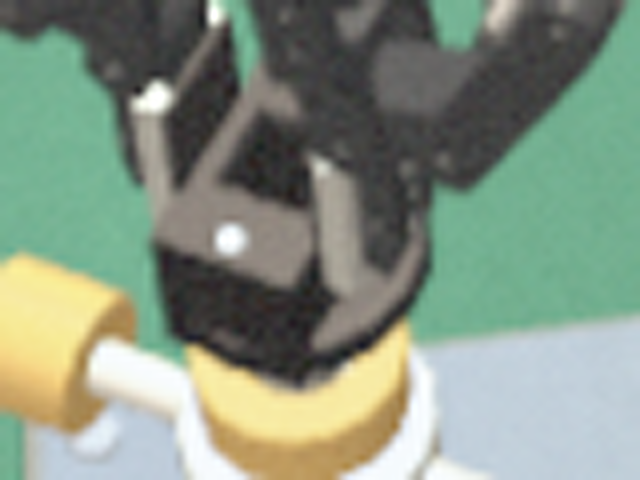

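```bash
python3 - <<'E'
from h import *
np.set_printoptions(precision=1,suppress=True)
def cr(q): return (q-[225,300]+.5)*8-.5
for y in(-.2033,-.2063,-.2003):
  for z in(.1494,.152):
    S=np.array([cr(proj("side",[.4843+.024*np.cos(u),y+.024*np.sin(u),z+d])) for u in np.linspace(0,6.28,200) for d in(0,.008)])
    print(y,z,"right",S[:,0].max(),"left",S[:,0].min(),"bottom",S[:,1].max())
E
```

```text
-0.2033 0.1494 right 429.5886675907459 left 146.21541503168646 bottom 375.309958983823
-0.2033 0.152 right 428.9076399326964 left 144.6740535908625 bottom 366.7166037588422
-0.2063 0.1494 right 429.7025985824789 left 145.3188148614604 bottom 390.75494827576085
-0.2063 0.152 right 429.01950536622735 left 143.76923186168415 bottom 382.17754735199424
-0.2003 0.1494 right 429.47553274379516 left 147.10565495826336 bottom 359.9762717178992
-0.2003 0.152 right 428.79655851131884 left 145.57243757130982 bottom 351.3674154648161
```

The low view shows the skirt's right edge at 430, against 429.6 predicted for a knob on the shaft axis. Its bottom edge is at 385 against 375, so the knob is about 2 mm too far in -y. I move it back 2 mm and feel downward.

```bash
python3 -m pendant '[[[1.8,-0.9,0],[0,0,0],0],[[0,0,0],[0,0,0],0],[[0,0,2],[0,0,0],0],[[0,0,2],[0,0,0],0],[[0,0,2],[0,0,0],0],[[0,0,2],[0,0,0],0],[[0,0,0],[0,0,0],0],[[0,0,0],[0,0,0],0]]'
python3 -m pendant '[[[0,0,1.5],[0,0,0],0],[[0,0,1.5],[0,0,0],0],[[0,0,1],[0,0,0],0],[[0,0,0],[0,0,0],0]]'
```

```text
t: 7.82
tool_pos: [0.4822, -0.2041, 0.156]
tool_rot: [-2.664, -1.664, 0.0]
contact_force: [0.1, 0.7, -0.9]
opening: 0.0247
grip_force: 60.5
t: 8.15
tool_pos: [0.4822, -0.2041, 0.152]
tool_rot: [-2.664, -1.664, 0.0]
contact_force: [-0.8, -0.2, -0.4]
opening: 0.0246
grip_force: 60.5
```

```bash
python3 -m pendant '[[[0,0,1],[0,0,0],0],[[0,0,1],[0,0,0],0],[[0,0,1],[0,0,0],0],[[0,0,0],[0,0,0],0],[[0,0,0],[0,0,0],0]]'
python3 -m pendant '[[[0,0,1],[0,0,0],0],[[0,0,1],[0,0,0],0],[[0,0,1],[0,0,0],0],[[0,0,0],[0,0,0],0],[[0,0,0],[0,0,0],0]]'
python3 -c "
from station import get_obs
print(get_obs()['wrist_torque'])"
```

```text
t: 8.57
tool_pos: [0.4821, -0.2041, 0.149]
tool_rot: [-2.664, -1.664, 0.0]
contact_force: [-1.4, -0.5, -0.7]
opening: 0.0246
grip_force: 60.6
t: 8.98
tool_pos: [0.4821, -0.204, 0.1459]
tool_rot: [-2.664, -1.664, 0.0]
contact_force: [-0.5, 0.2, -1.5]
opening: 0.0248
grip_force: 60.6
[ 0.13613946  0.27161536 -0.01695976]
```

```bash
python3 -m pendant '[[[0,0,1],[0,0,0],0],[[0,0,1],[0,0,0],0],[[0,0,1],[0,0,0],0],[[0,0,1],[0,0,0],0],[[0,0,0],[0,0,0],0],[[0,0,0],[0,0,0],0]]'
python3 -m pendant '[[[0,0,1],[0,0,0],0],[[0,0,1],[0,0,0],0],[[0,0,1],[0,0,0],0],[[0,0,0],[0,0,0],0],[[0,0,0],[0,0,0],0]]'
python3 -c "
from station import get_obs
print(get_obs()['wrist_torque'])"
```

```text
t: 9.48
tool_pos: [0.4821, -0.2041, 0.142]
tool_rot: [-2.664, -1.664, 0.0]
contact_force: [-2.2, 1.7, -0.2]
opening: 0.0249
grip_force: 60.6
t: 9.9
tool_pos: [0.4821, -0.2041, 0.139]
tool_rot: [-2.664, -1.664, 0.0]
contact_force: [-3.6, 2.3, 0.8]
opening: 0.0247
grip_force: 60.8
[ 0.27623267  0.65385485 -0.03855842]
```

The shaft is pushing the knob along -tool y with about 4 N, so I ease the tool that way.

```bash
python3 -m pendant '[[[0,-0.4,0],[0,0,0],0],[[0,-0.3,0],[0,0,0],0],[[0,0,0],[0,0,0],0],[[0,0,0],[0,0,0],0],[[0,0,0],[0,0,0],0]]'
python3 -c "
from station import get_obs
print(get_obs()['wrist_torque'])"
python3 -m pendant '[[[0,0,1],[0,0,0],0],[[0,0,1],[0,0,0],0],[[0,0,1],[0,0,0],0],[[0,0,0],[0,0,0],0],[[0,0,0],[0,0,0],0],[[0,0,0],[0,0,0],0]]'
python3 -c "
from station import get_obs
print(get_obs()['wrist_torque'])"
```

```text
t: 10.32
tool_pos: [0.4821, -0.204, 0.1395]
tool_rot: [2.664, 1.664, 0.001]
contact_force: [-0.2, 0.7, -1.4]
opening: 0.0244
grip_force: 60.5
[ 0.04628056  0.05671774 -0.02652855]
t: 10.82
tool_pos: [0.4818, -0.2039, 0.1364]
tool_rot: [2.664, 1.664, 0.0]
contact_force: [0.4, -0.7, -1.5]
opening: 0.025
grip_force: 60.6
[0.02592533 0.02049784 0.01531182]
```

```bash
python3 -m pendant '[[[0,0,1],[0,0,0],0],[[0,0,0],[0,0,0],0],[[0,0,0],[0,0,0],0],[[0,0,0],[0,0,0],0]]'
python3 -m pendant '[[[0,0,1],[0,0,0],0],[[0,0,0],[0,0,0],0],[[0,0,0],[0,0,0],0],[[0,0,0],[0,0,0],0]]'
python3 -m pendant '[[[0,0,1],[0,0,0],0],[[0,0,0],[0,0,0],0],[[0,0,0],[0,0,0],0],[[0,0,0],[0,0,0],0]]'
```

```text
t: 11.15
tool_pos: [0.4818, -0.2039, 0.1357]
tool_rot: [2.664, 1.664, 0.0]
contact_force: [-1.0, 0.1, 2.7]
opening: 0.0243
grip_force: 61.0
t: 11.48
tool_pos: [0.4819, -0.204, 0.1346]
tool_rot: [2.664, 1.664, 0.0]
contact_force: [-0.7, 1.4, 3.5]
opening: 0.0243
grip_force: 61.0
t: 11.82
tool_pos: [0.4819, -0.204, 0.1336]
tool_rot: [2.664, 1.664, 0.0]
contact_force: [-0.8, 1.3, 5.0]
opening: 0.0246
grip_force: 61.1
```

```bash
python3 -m pendant '[[[0,0,0.5],[0,0,0],0],[[0,0,0.5],[0,0,0],0],[[0,0,0.5],[0,0,0],0],[[0,0,0.5],[0,0,0],0],[[0,0,0.5],[0,0,0],0],[[0,0,0.5],[0,0,0],0],[[0,0,0],[0,0,0],0],[[0,0,0],[0,0,0],0],[[0,0,0],[0,0,0],0]]'
python3 -m pendant '[[[0,0,0.5],[0,0,0],0],[[0,0,0.5],[0,0,0],0],[[0,0,0.5],[0,0,0],0],[[0,0,0.5],[0,0,0],0],[[0,0,0],[0,0,0],0],[[0,0,0],[0,0,0],0],[[0,0,0],[0,0,0],0],[[0,0,0],[0,0,0],0]]'
python3 -c "
from station import get_obs
print(get_obs()['wrist_torque'])"
```

```text
t: 12.57
tool_pos: [0.4819, -0.204, 0.1309]
tool_rot: [2.664, 1.664, 0.0]
contact_force: [-1.8, 1.2, 7.1]
opening: 0.0246
grip_force: 61.4
t: 13.23
tool_pos: [0.4819, -0.204, 0.1292]
tool_rot: [2.664, 1.664, 0.0]
contact_force: [-1.9, 1.9, 8.7]
opening: 0.0247
grip_force: 61.5
[ 0.2515007   0.42402534 -0.00606219]
```

```bash
python3 -m pendant '[[[0,-0.3,0.5],[0,0,0],0],[[0,0,0],[0,0,0],0],[[0,0,0],[0,0,0],0],[[0,0,0],[0,0,0],0],[[0,0,0],[0,0,0],0],[[0,0,0],[0,0,0],0],[[0,0,0],[0,0,0],0],[[0,0,0],[0,0,0],0],[[0,0,0],[0,0,0],0],[[0,0,0],[0,0,0],0],[[0,0,0],[0,0,0],0],[[0,0,0],[0,0,0],0]]'
for i in 1 2 3; do python3 -m pendant '[[[0,0,0],[0,0,0],0],[[0,0,0],[0,0,0],0],[[0,0,0],[0,0,0],0],[[0,0,0],[0,0,0],0],[[0,0,0],[0,0,0],0],[[0,0,0],[0,0,0],0],[[0,0,0],[0,0,0],0],[[0,0,0],[0,0,0],0],[[0,0,0],[0,0,0],0],[[0,0,0],[0,0,0],0],[[0,0,0],[0,0,0],0],[[0,0,0],[0,0,0],0]]'; done
python3 - <<'E'
from h import *
import cv2
s=optics.get_image("side")[280:440,210:450,::-1]
cv2.imwrite("pics/end.png",cv2.resize(s,None,fx=3.3,fy=3.3,interpolation=cv2.INTER_CUBIC))
E
```

```text
t: 14.23
tool_pos: [0.4819, -0.204, 0.1289]
tool_rot: [2.664, 1.664, 0.001]
contact_force: [-2.3, 0.7, 7.9]
opening: 0.0243
grip_force: 61.7
t: 15.23
tool_pos: [0.4819, -0.204, 0.1289]
tool_rot: [2.663, 1.664, 0.001]
contact_force: [-0.6, 1.3, 8.2]
opening: 0.0244
grip_force: 61.7
t: 16.23
tool_pos: [0.4819, -0.204, 0.1289]
tool_rot: [2.664, 1.664, 0.001]
contact_force: [-2.0, 1.7, 8.9]
opening: 0.0244
grip_force: 61.7
t: 17.23
tool_pos: [0.4819, -0.204, 0.129]
tool_rot: [2.663, 1.664, 0.001]
contact_force: [-2.7, 1.1, 8.5]
opening: 0.0244
grip_force: 61.7
```

View pics/end.png

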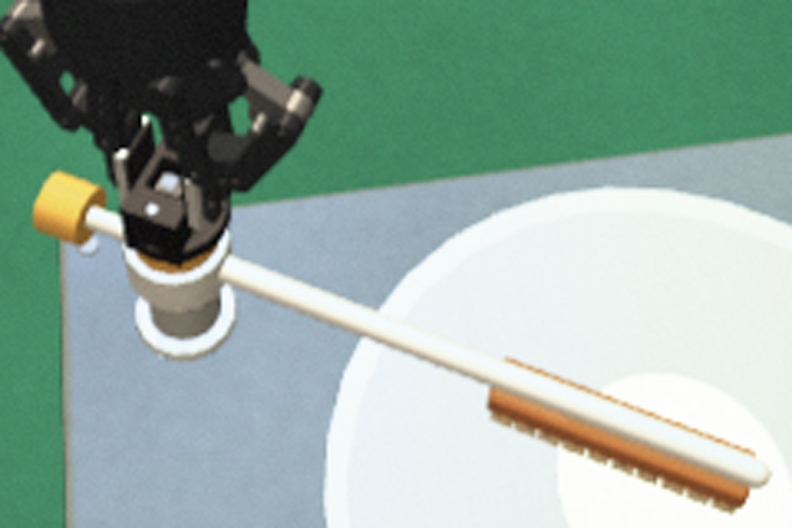

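The knob sits on the shaft, with the steel tip visible in the bore and the collar sunk beneath it. The boom tip is still near (441,422). The push has held at about 9 N for 4 s, so I hand the job in.

```bash
python3 -c "
from station import ctrl
print(ctrl.finish_job())"
```

```text
the job is handed in; nothing more can be done
None
```

I fitted the smallest knob onto the shaft and pressed it against the collar at about 9 N for over 4 s. I handed the job in with the gripper still pressing, the boom still where it was parked, and the rest of the bench not touched; no verdict was returned.

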